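# Right the fallen adapter dispenser

## Task

The white push dispenser of spare record adapters has toppled over on the lacquered record cabinet. Stand it upright on its blue base in the middle of the bamboo coaster and let go of it. Leave the glass tumbler and the steel record clamp standing where they are.

Things in the scene. Friction and masses are not known exactly. Their poses are not given: they have to be found in the camera images.
- dispenser: White, loose, 0.2 kg, base-heavy: solid column 50 x 50 mm, 100 mm long (12 mm at the base are blue), and a fixed orange button, 26 mm wide, 14 mm high, on its top. It lies on a flat side on the cabinet top (z = 0), top end pointing away from the robot, within 35 degrees of +x. Origin: centre of the base's end face. Its x axis runs from base to top (up when standing); y, z square to the sides.
- coaster: Round bamboo coaster, fixed to the cabinet top, 110 mm in diameter and 8 mm thick, flat on top. Origin: centre of its underside on the cabinet top (z = 0), z up. It lies on the other side, left or right, from the dispenser.
- tumbler: Clear glass tumbler standing upright and empty between dispenser and coaster, 68 mm across the rim and 90 mm tall, 0.25 kg, loose. Origin: centre of its underside, z up. Leave it alone.
- clamp: Stainless steel record clamp standing on its 72 mm wide disc between dispenser and coaster, with a 42 mm wide knob on top, 55 mm tall in all, 0.35 kg, loose. Origin: centre of its underside, z up. Leave it alone.
There are look-alikes about, which are no part of the job. What is shaped like the dispenser but brown is not meant.

How it is judged:
At the end, for the whole second after the job is handed in: The dispenser stands at rest, upright within 10 degrees with its blue base down, on top of the coaster, the centre of its base within 20 mm of the coaster's centre (turned any way about the vertical). Tumbler and clamp stand upright within 25 mm of where they were (angle between dispenser's own x axis and vertical below 0.17 rad and horizontal distance between dispenser and coaster below 0.02 m and z of dispenser in the frame of coaster between 0.004 and 0.013 m and linear speed of dispenser below 0.02 m/s and angular speed of dispenser below 0.2 rad/s and distance of each of tumbler, clamp from where it was at the start of the episode below 0.025 m and angle between each of tumbler, clamp's own z axis and vertical below 0.17 rad); the robot touches nothing.
It fails at once if the tumbler is knocked over or pushed more than 25 mm (angle between tumbler's own z axis and vertical above 0.5 rad or distance of tumbler from where it was at the start of the episode above 0.025 m).
It fails at once if the record clamp is knocked over or pushed more than 25 mm (angle between clamp's own z axis and vertical above 0.5 rad or distance of clamp from where it was at the start of the episode above 0.025 m).
It also fails if it takes over 43 s, if anything falls off the work surface, if the arm or the gripper's body presses on something with over 40 N, if the wrist force passes 120 N, or if a joint passes its speed limit or range.

## Robot

A 6-joint arm with a two-finger parallel gripper is mounted at the origin on the work surface. World frame = base frame: x ahead of the robot, y to its left, z up, the work surface at z = 0. Lengths are in m, angles in rad, forces in N, time in s.
With the tool pointing down it reaches from about 0.375 to 0.9 m from the base axis. Payload 3.1 kg.
Tool frame: the origin (TCP) lies at the very end of the fingers, on their centre line; the grasp point (between the pads) lies 19 mm behind it; z points along the fingers, y is the direction in which the jaws open and shut (so a half turn about z gives the same grasp; the last joint's range is limited). The gripper opens to 87 mm and grips with 3 to 60 N. Pads are 19 mm wide; open, the fingers measure 117 mm over their backs; the gripper's body (75 mm by 190 mm) begins 51 mm behind the grasp point.
Start: joints at [1.159, 0.527, 1.433, -0, 1.181, -0.178], TCP at [0.145, 0.608, 0.223] pointing down, gripper open.
Joint ranges: [-3.08, 3.08], [-0.75, 2.2], [0.22, 2.44], [-1.43, 4.57], [0, 2.65], [-2.85, 2.85]. Speed limits (rad/s): [2.79, 2.79, 3.14, 3.14, 3.14, 3.14].

## Interface

Orientations are given as a unit quaternion [x, y, z, w].
In Python, from bench import env gives the robot as it stands.
- The arm moves only by the tool send_rows, never from a script. Its argument "commands" is a list of rows, each a list of 3 entries, a list of its own where there are three numbers: the finger opening in mm, from 0 to 87, then the shift along the tool's x, y, z in units of 60 mm (1.0 is 60 mm), then the turn, a rotation vector about the tool's x, y, z in units of 8 degrees (1.0 is 8 degrees). In form: [[hand, [tx, ty, tz], [ax, ay, az]], ...]. A call has 1 to 20 rows; each row is the pose to reach, as a shift and turn from the pose commanded when the call began, along the tool's axes at that moment; what a row does not reach only later rows make up. A row lasts 1/8 s, in which the tool goes at most 62.5 mm and 10.7 degrees, less where a joint would pass 70% of its speed; a pose out of reach is approached as far as the arm can. A call with a gripper value outside its range is refused whole. The fingers move at their own pace and stop on an object; "force" is the grip in N (left out, the last holds). Time passes only in rows, so rows that repeat a pose let the fingers close. It gives the time, the measured TCP pose, the force and the opening at its end, in the units of the state.
- env.state(): the state, without advancing time (a new reading comes with each control period).
- env.capture(name): name is "scene" or "top"; returns a dict with "frame" (400x640x3 uint8, red, green, blue), "fx", "fy", "cx", "cy" (pixels), "dist" ([k1, k2, p1, p2, k3] as OpenCV has them; the pictures are not rectified), "R" (3x3) and "t" (3): a world point X has camera coordinates R X + t. Camera axes: x right, y down, z forward; pixel columns grow to the right and rows downward; lengths in m; the calibration is good to about 2 mm. A picture is of the moment at which its call begins. There is no depth.
- env.close_job(): hands the job in, once; it reports no verdict.
The state is a dict: "time_s": time; "joint_pos": joint angles; "qvel": joint speeds; "tau": joint torques, N m; "ee_pos": TCP position; "tcp_rot": TCP orientation; "contact_force": force on the tool from outside, world axes, zero at the start; "ft_torque": the same for the moment, N m; "opening": opening from 0.0 (shut) to 1.0 (fully open).
Only numpy, scipy, OpenCV 4.12 (cv2) and the standard library are available. Lean on these libraries where they do the work, as an engineer would, in place of code of your own. Each camera call takes 0.05 s, during which the arm holds its last target.

## Working session

There is one attempt and no reset: what is moved stays moved. The work goes in short steps, Python scripts to look and compute and a tool call to move; the robot and the scene stay as the last step left them, time stands still between calls to the robot, and variables do not carry over. Pictures are saved under pics/ and viewed, and the job is handed in when it is done.

Besides the shell and the picture viewer there is one more tool, called by a JSON object that holds its "fn" and its "kwargs", one argument or row to a line. send_rows: Moves the arm, as the interface text tells. Its arguments: {"type":"object","properties":{"commands":{"type":"array"},"force":{"type":"number"}},"required":["commands"]}

```bash
ls; mkdir -p pics
python3 - <<'E'
from bench import env
import cv2,pickle,numpy as np
print(env.state())
for n in("scene","top"):
    c=env.capture(n); pickle.dump(c,open(n+"0.pkl","wb"))
    cv2.imwrite(f"pics/{n}0.png",c["frame"][:,:,::-1])
    print(n,c["fx"],c["fy"],c["cx"],c["cy"],c["dist"],np.round(c["R"],3).tolist(),c["t"], (-c["R"].T@c["t"]))
E
```

```text
pics
{'time_s': 0.0, 'joint_pos': array([ 1.15848547e+00,  5.28454789e-01,  1.43392722e+00, -4.60464356e-06,
        1.18142243e+00, -1.78492749e-01]), 'qvel': array([-0.00048009,  0.00197224,  0.00034043, -0.00024053,  0.00131614,
        0.00169027]), 'tau': array([ 9.29249436e-04, -4.40049040e+01, -1.76594031e+01,  6.31389976e-02,
        5.81786467e-02, -1.94205504e-04]), 'ee_pos': array([0.14446914, 0.60729765, 0.22157073]), 'tcp_rot': array([ 1.16641983e-01,  9.93173411e-01, -1.05860988e-03, -3.19915057e-04]), 'contact_force': array([-0.6536003 ,  0.09257475, -0.76421773]), 'ft_torque': array([ 0.05118527, -0.02909322,  0.00427906]), 'opening': 1.000069554316436}
scene 423.5798704868776 423.5798704868776 322.40051535218396 197.4801050529095 [-0.10287377  0.          0.          0.          0.        ] [[0.867, 0.498, 0.016], [0.333, -0.556, -0.762], [-0.371, 0.666, -0.648]] [-0.44518068 -0.13270691  1.02875654] [ 0.81141087 -0.53714882  0.57203192]
top 505.8261492004418 505.8261492004418 321.67040588967023 205.32112721723217 [0.03031501 0.         0.         0.         0.        ] [[0.017, -1.0, 0.0], [-0.995, -0.017, -0.095], [0.094, 0.001, -0.996]] [-0.00773541  0.52705296  0.91106739] [ 4.38653896e-01 -6.38399237e-05  9.56802595e-01]
```

View pics/scene0.png

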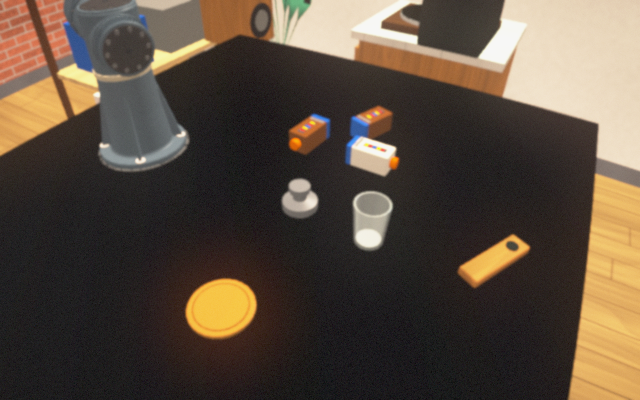

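View pics/top0.png

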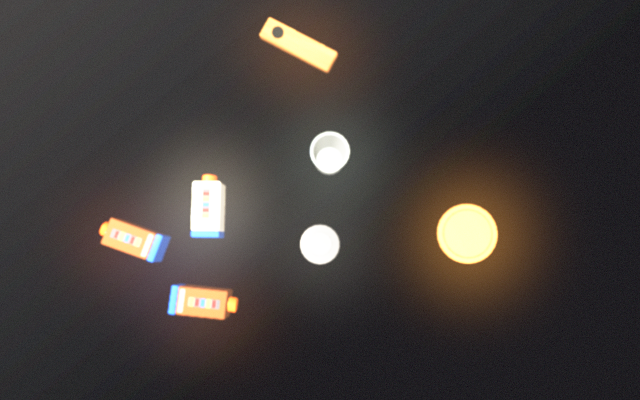

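The scene picture shows the white dispenser at (372,155), brown look-alikes at (310,133) and (372,122), the clamp at (300,198), the tumbler at (371,220) and the coaster at (221,308). In the top picture the white one is at (207,207), the browns at (135,240) and (203,302), the tumbler at (330,152), the clamp at (320,244) and the coaster at (467,234). Only the white one with the blue base and orange button, pointing away from the robot, fits the description. I'll confirm it in an enlarged crop.

```bash
cat > h.py <<'E'
import cv2,pickle,numpy as np
def K(c): return np.array([[c["fx"],0,c["cx"]],[0,c["fy"],c["cy"]],[0,0,1.]])
def ray(c,p):
    u=cv2.undistortPoints(np.array([[p]],float),K(c),np.array(c["dist"]))[0,0]
    d=c["R"].T@np.array([u[0],u[1],1]); return -c["R"].T@c["t"], d/np.linalg.norm(d)
def plane(c,p,z):
    o,d=ray(c,p); return o+d*(z-o[2])/d[2]
def tri(c1,p1,c2,p2):
    A=np.zeros((3,3));b=np.zeros(3);L=[]
    for c,p in((c1,p1),(c2,p2)):
        o,d=ray(c,p);M=np.eye(3)-np.outer(d,d);A+=M;b+=M@o;L.append((o,d))
    X=np.linalg.solve(A,b)
    return X,[np.linalg.norm(np.cross(X-o,d)) for o,d in L]
def proj(c,X):
    return cv2.projectPoints(np.array(X,float).reshape(-1,3),cv2.Rodrigues(c["R"])[0],np.array(c["t"],float),K(c),np.array(c["dist"]))[0][:,0]
E
python3 - <<'E'
from h import *
s=pickle.load(open("scene0.pkl","rb"));t=pickle.load(open("top0.pkl","rb"))
def crop(c,x,y,w,h,k): return cv2.resize(c["frame"][y:y+h,x:x+w,::-1],None,fx=k,fy=k,interpolation=cv2.INTER_CUBIC)
a=crop(s,335,125,75,60,5); b=crop(t,170,165,75,90,5)
im=np.zeros((450,760,3),np.uint8); im[:300,:375]=a; im[:450,380:755]=b
cv2.imwrite("pics/crop0.png",im)
E
```

```text
(no output)
```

View pics/crop0.png

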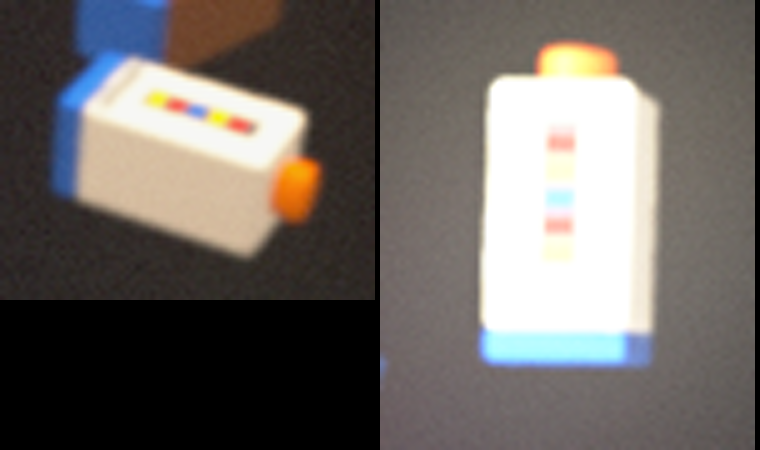

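Confirmed: the crop shows a white body, a blue base towards the robot and an orange button pointing away. Next I'll triangulate the corners and measure the coaster, clamp and tumbler.

Run:
```python
from h import *
from scipy.optimize import least_squares
s=pickle.load(open("scene0.pkl","rb"));t=pickle.load(open("top0.pkl","rb"))
S=lambda x,y:((x+.5)/5-.5+335,(y+.5)/5-.5+125)
T=lambda x,y:((x-380+.5)/5-.5+170,(y+.5)/5-.5+165)
# corners: (along 0/1, side +1=left, z 0/1)
k=[(0,1,1),(0,-1,1),(1,-1,1),(1,1,1)]
sp=[S(122,52),S(60,100),S(270,172),S(307,112)]
tp=[T(482,364),T(626,364),T(637,77),T(488,77)]
for q,a,b in zip(k,sp,tp): print(q,np.round(tri(s,a,t,b)[0],4),np.round(tri(s,a,t,b)[1],4))
k2=[(0,-1,0),(1,-1,0)];s2=[S(53,192),S(248,258)];t2=[T(651,364),T(659,100)]
def pts(p,kk):
    c=np.array([np.cos(p[2]),np.sin(p[2])]);n=np.array([-c[1],c[0]])
    return [[*(p[:2]+c*.1*a+n*.025*b),.05*z+p[3]] for a,b,z in kk]
def f(p):
    X=pts(p,k+k2); return np.r_[(proj(s,X)-np.array(sp+s2)).ravel(),(proj(t,X)-np.array(tp+t2)).ravel()]
r=least_squares(f,[.4,.2,0,0]);print("disp",np.round(r.x,4),np.round(r.fun,1))
# ellipses
for n,c,seed in(("s",s,(221,308)),("t",t,(467,234))):
    h=cv2.cvtColor(c["frame"],cv2.COLOR_RGB2HSV)
    m=((h[...,2]>150)&(h[...,1]>60)).astype(np.uint8) if n=="s" else (c["frame"][...,0]>225).astype(np.uint8)
    nn,l,st,ce=cv2.connectedComponentsWithStats(m);i=l[seed[1],seed[0]]
    cnt=max(cv2.findContours((l==i).astype(np.uint8),0,1)[0],key=len);e=cv2.fitEllipse(cnt);print(n,e,plane(c,e[0],.008))
    if n=="s":es=e
    else: et=e
print("coaster tri",tri(s,es[0],t,et[0]))
print("clamp",plane(s,(300,208),.0),plane(t,(320,244),.02))
print("tumbler rim",plane(s,(372,205),.09),plane(t,(330,151),.09))
def crop(c,x,y,w,h,k): return cv2.resize(c["frame"][y:y+h,x:x+w,::-1],None,fx=k,fy=k,interpolation=cv2.INTER_CUBIC)
im=np.zeros((520,760,3),np.uint8); im[:,:500]=crop(s,275,170,125,130,4)[:520]; im[:,505:755]=cv2.resize(crop(t,285,120,63,130,4),(250,520))
cv2.imwrite("pics/crop1.png",im)
```

```text
(0, 1, 1) [0.4679 0.2388 0.0465] [0.0052 0.0052]
(0, -1, 1) [0.4661 0.1852 0.0496] [0.0023 0.0023]
(1, -1, 1) [0.5692 0.1847 0.0483] [0.0015 0.0015]
(1, 1, 1) [0.5667 0.2375 0.0488] [0.0002 0.0002]
disp [ 0.4668  0.2109 -0.0005 -0.0011] [-3.1 -0.2 -0.6  0.3 -1.5 -0.7 -0.1  0.3 -0.3  0.   0.4  0.5 -0.1 -2.
 -0.9 -1.5 -1.1  0.5  1.   0.  -0.5 -0.6 -0.2 -0.3]
s ((220.74468994140625, 307.9390563964844), (57.078880310058594, 71.46054077148438), 71.4530258178711) [ 0.48498166 -0.27390302  0.008     ]
t ((466.88800048828125, 233.31887817382812), (59.07225799560547, 60.989662170410156), 121.13109588623047) [ 0.48068136 -0.27127007  0.008     ]
coaster tri (array([ 0.48150539, -0.27210565,  0.00317544]), [np.float64(0.0008078727010944056), np.float64(0.0008078727010943838)])
clamp [ 0.46150439 -0.00070211  0.        ] [0.45579194 0.00296053 0.02      ]
tumbler rim [ 0.61912721 -0.01475283  0.09      ] [ 0.61602319 -0.01190788  0.09      ]
```

View pics/crop1.png

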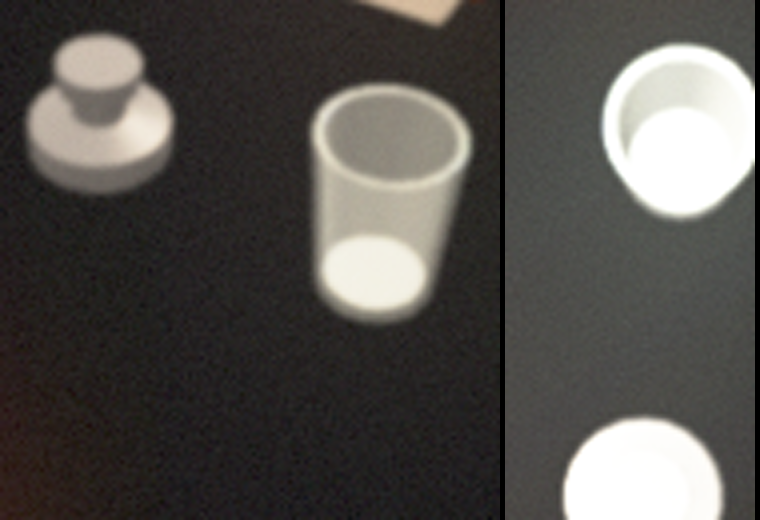

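Measured: dispenser base at (0.467, 0.211), axis along +x, top face at about z = 0.048. Coaster centre at (0.482, -0.272). Tumbler at (0.617, -0.013), clamp at (0.458, 0.001).

I'll grasp with the jaws along y and the tool leaning outward, then turn it 90° about the jaw axis. First I go above the dispenser.

```bash
cat >> h.py <<'E'
from scipy.spatial.transform import Rotation as Ro
def Rt(psi,phi):
    "psi azimuth of tool plane (deg); phi: angle of tool z: 180 down, 90 horizontal outward, >180 pointing back to robot; jaw y horizontal"
    p,f=np.radians([psi,phi]); rad=np.array([np.cos(p),np.sin(p),0]);up=np.array([0,0,1.])
    z=np.sin(f)*rad+np.cos(f)*up; y=np.array([-np.sin(p),np.cos(p),0]); return np.c_[np.cross(y,z),y,z]
def cmd(p0,q0,p,Rm):
    R0=Ro.from_quat(q0); d=R0.inv().apply(np.array(p)-p0)/.06
    w=(R0.inv()*Ro.from_matrix(Rm)).as_rotvec(degrees=True)/8
    return np.round(d,3),np.round(w,3)
def log(st):
    open("fk.txt","a").write(" ".join(map(str,[*st["joint_pos"],*st["ee_pos"],*st["tcp_rot"]]))+"\n")
E
python3 - <<'E'
from h import *
from bench import env
st=env.state();log(st)
print(cmd(st["ee_pos"],st["tcp_rot"],[.535,.211,.24],Rt(0,180)))
E
```

```text
(array([-7.862, -4.92 , -0.298]), array([-0.014, -0.004, -1.674]))
```

{"fn": "send_rows", "kwargs": {
  "commands": [
    [87, [-0.4, -0.25, 0], [0, 0, -0.1]],
    [87, [-1.2, -0.75, 0], [0, 0, -0.3]],
    [87, [-2.0, -1.25, -0.1], [0, 0, -0.5]],
    [87, [-2.8, -1.75, -0.1], [0, 0, -0.6]],
    [87, [-3.6, -2.25, -0.1], [0, 0, -0.8]],
    [87, [-4.4, -2.75, -0.2], [0, 0, -0.9]],
    [87, [-5.2, -3.25, -0.2], [0, 0, -1.1]],
    [87, [-6.0, -3.75, -0.2], [0, 0, -1.3]],
    [87, [-6.8, -4.25, -0.3], [0, 0, -1.5]],
    [87, [-7.5, -4.7, -0.3], [0, 0, -1.6]],
    [87, [-7.86, -4.92, -0.3], [0, 0, -1.67]],
    [87, [-7.86, -4.92, -0.3], [0, 0, -1.67]]
  ],
  "force": 40
}}

```text
time_s: 1.6
ee_pos: [0.5362, 0.2101, 0.24]
tcp_rot: [0.002, 1.0, -0.0, -0.0]
contact_force: [-0.9, 0.3, 0.8]
opening: 1.002
```

Run:
```python
from h import *
from bench import env
st=env.state();log(st);print(st["time_s"],st["joint_pos"],st["ee_pos"],st["contact_force"])
for th in(20,38): print(th,cmd(st["ee_pos"],st["tcp_rot"],[.535,.211,.2],Rt(0,180+th)))
```

```text
1.6 [ 1.79498368e-01  4.41251877e-01  1.53826170e+00  3.72913534e-05
  1.16249868e+00 -1.38734808e+00] [0.53618091 0.21011388 0.24004198] [-0.85767245  0.28385585  0.75103492]
20 (array([0.019, 0.015, 0.667]), array([ 0.005,  2.497, -0.028]))
38 (array([0.019, 0.015, 0.667]), array([ 0.009,  4.747, -0.027]))
```

{"fn": "send_rows", "kwargs": {
  "commands": [
    [87, [0, 0, 0], [0, 0.8, 0]],
    [87, [0, 0, 0], [0, 1.8, 0]],
    [87, [0, 0, 0], [0, 2.8, 0]],
    [87, [0, 0, 0], [0, 3.8, 0]],
    [87, [0, 0, 0], [0, 4.75, 0]],
    [87, [0, 0, 0], [0, 4.75, 0]],
    [87, [0, 0, 0], [0, 4.75, 0]]
  ]
}}

```text
time_s: 2.48
ee_pos: [0.5341, 0.2124, 0.2407]
tcp_rot: [-0.0, 0.946, -0.0, -0.325]
contact_force: [0.1, -0.5, -0.0]
opening: 1.002
```

Run:
```python
from h import *
from bench import env
st=env.state();log(st);print(st["time_s"],st["joint_pos"],st["ee_pos"],st["contact_force"],Ro.from_quat(st["tcp_rot"]).as_matrix().round(3))
c=env.capture("top");cv2.imwrite("pics/t1.png",c["frame"][:,:,::-1])
c=env.capture("scene");cv2.imwrite("pics/s1.png",c["frame"][:,:,::-1])
```

```text
2.475 [ 0.13819735  0.75279453  1.1093575   0.09043966  1.93622385 -1.42960254] [0.53408609 0.21236589 0.2407068 ] [ 0.05518503 -0.49695571 -0.04942223] [[-0.788 -0.001 -0.615]
 [-0.     1.    -0.   ]
 [ 0.615 -0.    -0.788]]
```

View pics/s1.png

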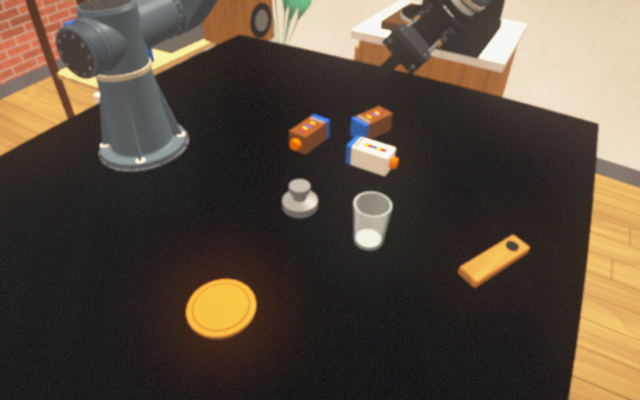

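The scene picture shows the gripper above the white dispenser, tilted outward, tip at about (390,65). Before gripping, I'll fit an arm model from the logged states to see which final orientation at the coaster is within the joint ranges.

```bash
cat > fk.py <<'E'
from h import *
from scipy.optimize import least_squares
def fk(p,q):
    h,a,b,e,L,d=p[:6]
    E=lambda s,v:Ro.from_euler(s,v)
    R1=E('z',q[0]);R3=R1*E('y',q[1]+q[2]);R=R3*E('z',q[3])*E('y',q[4])*E('z',q[5]+OFF6)
    x=np.array([0,0,h])+R1.apply([0,d,0])+(R1*E('y',q[1])).apply([0,0,a])+R3.apply([e,0,b])+R.apply([0,0,L])
    return x,R
OFF6=np.pi/2*0
D=np.loadtxt("fk.txt")
def fit():
    P0=np.array([.144,.6,.4,.0,.29,.111])
    f=lambda p:np.r_[np.concatenate([fk(p,r[:6])[0]-r[6:9] for r in D])/.001,(p-P0)/.1]
    s=least_squares(f,P0);return s.x,s.fun
LO=np.array([-3.08,-.75,.22,-1.43,0,-2.85]);HI=np.array([3.08,2.2,2.44,4.57,2.65,2.85])
def ik(p,x,R,q0):
    f=lambda q:np.r_[(fk(p,q)[0]-x)*10,(R.inv()*fk(p,q)[1]).as_rotvec()]
    s=least_squares(f,np.clip(q0,LO+.01,HI-.01),bounds=(LO,HI));return s.x,np.abs(s.fun).max()
E
python3 - <<'E'
import fk
from fk import *
for r in D:
    _,R=fk.fk(np.zeros(6),r[:6]); print((R.inv()*Ro.from_quat(r[9:13])).as_rotvec(degrees=True).round(2))
p,f=fit();print(p.round(4),f.round(2))
E
```

```text
Traceback (most recent call last):
AttributeError: 'function' object has no attribute 'fk'
```

Run:
```python
from fk import *
for r in D:
    _,R=fk(np.zeros(6),r[:6]); print((R.inv()*Ro.from_quat(r[9:13])).as_rotvec(degrees=True).round(2))
p,f=fit();print(p.round(4),f.round(2))
```

```text
[-0.  0. 90.]
[-0. -0. 90.]
[ 0. -0. 90.]
[0.2525 0.5851 0.3852 0.095  0.3011 0.1111] [-0.2  -0.14  0.21  0.33  0.18  0.07 -0.08 -0.26 -0.29  1.09 -0.15 -0.15
  0.95  0.11  0.  ]
```

```bash
sed -i 's/^OFF6.*/OFF6=np.pi\/2/' fk.py
python3 - <<'E'
from fk import *
p,f=fit();rng=np.random.default_rng(0)
for th in(38,30,20,45):
  for psi in range(-60,181,20):
    Rm=Rt(psi,90+th);g=np.array([.482,-.272,.075]);x=g+Rm[:,2]*.019
    sols=[]
    for k in range(15):
        q,e=ik(p,x,Ro.from_matrix(Rm),rng.uniform(LO,HI))
        if e<1e-3 and not any(np.allclose(q,o,atol=.02) for o in sols): sols.append(q)
    if sols:print(th,psi,[s.round(2).tolist() for s in sols])
# grasp feasibility and the lowest
for th in(20,30,38,45):
  Rm=Rt(0,180+th);x=np.array([.535,.211,.026])+Rm[:,2]*.019
  print(th,[a.round(2).tolist() if np.ndim(a) else a for a in ik(p,x,Ro.from_matrix(Rm),D[-1,:6])])
E
```

```text
38 -60 [[-0.51, 0.85, 2.24, 3.7, 0.87, 1.54]]
38 -40 [[-0.73, 0.89, 2.36, 3.11, 1.01, 1.57]]
38 -20 [[-0.96, 0.89, 2.36, 2.58, 1.0, 1.5]]
38 0 [[-1.11, 0.85, 2.25, 2.01, 0.89, 1.61]]
38 20 [[-1.16, 0.83, 2.08, 1.45, 0.91, 1.86]]
38 40 [[-1.14, 0.85, 1.88, 1.05, 1.07, 2.03]]
38 60 [[-1.09, 0.88, 1.68, 0.77, 1.28, 2.08]]
38 80 [[-1.01, 0.93, 1.49, 0.56, 1.49, 2.03]]
38 100 [[-0.91, 0.98, 1.33, 0.38, 1.67, 1.92]]
38 120 [[-0.81, 1.02, 1.21, 0.19, 1.8, 1.76]]
38 140 [[-0.71, 1.04, 1.14, -0.01, 1.86, 1.56]]
38 160 [[-0.61, 1.04, 1.14, -0.21, 1.84, 1.35]]
38 180 [[-0.52, 1.02, 1.2, -0.41, 1.74, 1.16]]
30 -60 [[-0.48, 0.95, 2.28, 3.69, 1.12, 1.63]]
30 -40 [[-0.73, 1.02, 2.41, 3.11, 1.34, 1.56]]
30 -20 [[-1.0, 1.03, 2.42, 2.56, 1.3, 1.38]]
30 0 [[-1.17, 0.96, 2.29, 2.03, 1.09, 1.46]]
30 20 [[-1.21, 0.91, 2.09, 1.5, 1.05, 1.73]]
30 40 [[-1.18, 0.91, 1.87, 1.1, 1.19, 1.94]]
30 60 [[-1.12, 0.95, 1.65, 0.82, 1.39, 2.02]]
30 80 [[-1.03, 0.99, 1.45, 0.61, 1.61, 2.01]]
30 100 [[-0.93, 1.04, 1.27, 0.41, 1.8, 1.92]]
30 120 [[-0.82, 1.09, 1.14, 0.21, 1.95, 1.77]]
30 140 [[-0.71, 1.11, 1.06, -0.01, 2.0
[... 823 characters left out ...]
.38, 0.8, 2.01]]
45 40 [[-1.1, 0.8, 1.88, 0.98, 0.98, 2.13]]
45 60 [[-1.05, 0.84, 1.7, 0.72, 1.18, 2.13]]
45 80 [[-0.98, 0.88, 1.53, 0.52, 1.38, 2.06]]
45 100 [[-0.9, 0.93, 1.38, 0.35, 1.55, 1.93]]
45 120 [[-0.81, 0.96, 1.28, 0.17, 1.67, 1.76]]
45 140 [[-0.71, 0.98, 1.22, -0.01, 1.73, 1.56]]
45 160 [[-0.62, 0.98, 1.22, -0.19, 1.71, 1.35]]
45 180 [[-0.53, 0.96, 1.27, -0.37, 1.62, 1.16]]
20 [[0.15, 0.87, 1.47, 0.06, 1.14, -1.45], np.float64(1.4918621893400541e-15)]
30 [[0.14, 0.94, 1.35, 0.07, 1.37, -1.46], np.float64(6.324940571289517e-13)]
38 [[0.14, 1.0, 1.25, 0.09, 1.54, -1.46], np.float64(8.803069384555329e-12)]
45 [[0.13, 1.06, 1.17, 0.1, 1.69, -1.46], np.float64(7.4593109467002705e-16)]
```

```bash
cat > path.py <<'E'
from fk import *
from scipy.spatial.transform import Slerp
p,_=fit()
def track(q,keys,n):
    "keys list of (grasp pos, Rmat)"
    out=[]
    for (g0,R0),(g1,R1),m in zip(keys,keys[1:],n):
        S=Slerp([0,1],Ro.from_matrix([R0,R1]))
        for u in np.linspace(0,1,m+1)[1:]:
            R=S(u);x=(1-u)*np.array(g0)+u*np.array(g1)+R.apply([0,0,.019])
            q,e=ik(p,x,R,q);out.append((q,e))
    return out
E
python3 - <<'E'
from path import *
th=38
for flip in(0,1):
  F=np.diag([-1,-1,1]) if flip else np.eye(3)
  A=Rt(0,180+th)@F
  q,e=ik(p,np.array([.535,.211,.22])+A[:,2]*.019,Ro.from_matrix(A),D[-1,:6]+np.array([0,0,0,0,0,np.pi*flip]))
  for psi in(60,90,120):
    B=Rt(psi,90+th)@F
    o=track(q,[((.535,.211,.22),A),((.482,-.272,.25),B),((.482,-.272,.075),B)],[14,4])
    print(flip,psi,max(e for _,e in o).round(4),np.abs(np.diff([q]+[a for a,_ in o],axis=0)).max(0).round(2))
    for a,e in o[1::3]:print("   ",a.round(2),round(e,4))
E
```

```text
0 60 0.8154 [0.11 0.07 0.1  0.09 0.16 0.24]
    [ 0.03  0.63  1.37  0.05  1.6  -1.7 ] 0.0
    [-0.2   0.47  1.61  0.11  1.27 -2.19] 0.0
    [-0.53  0.39  1.76  0.35  1.11 -2.85] 0.0003
    [-0.67  0.4   1.68  0.28  1.16 -2.85] 0.3274
    [-0.84  0.47  1.54  0.32  1.32 -2.85] 0.7218
    [-0.74  0.6   1.7   0.16  0.91 -2.85] 0.7559
0 90 1.2029 [0.11 0.1  0.57 0.79 1.19 0.23]
    [ 0.03  0.65  1.35  0.06  1.64 -1.78] 0.0
    [-0.22  0.51  1.55  0.13  1.39 -2.38] 0.0
    [-0.46  0.47  1.6   0.21  1.35 -2.85] 0.1414
    [-0.59  0.49  1.53  0.15  1.41 -2.85] 0.6071
    [-0.83  0.65  1.3   0.3   1.76 -2.85] 1.2029
    [-0.69  0.56  2.13 -0.79  0.   -2.85] 1.1488
0 120 1.3847 [0.16 0.34 0.24 0.5  0.56 0.24]
    [ 0.02  0.67  1.33  0.07  1.69 -1.86] 0.0
    [-0.21  0.57  1.48  0.12  1.53 -2.54] 0.0
    [-0.39  0.56  1.47  0.1   1.55 -2.85] 0.3284
    [-0.53  0.59  1.4   0.04  1.63 -2.85] 0.9309
    [-0.85  1.16  0.91  0.79  2.65 -2.85] 1.1514
    [-0.85  1.41  0.79  0.75  2.65 -2.85] 1.1922
1 60 0.0 [0.12 0.07 0.1  0.1  0.13 0.24]
    [0.03 0.63 1.37 0.05 1.6  1.44] 0.0
    [-0.2   0.47  1.61  0.11  1.27  0.96] 0.0
    [-0.53  0.39  1.76  0.35  1.11  0.29] 0.0
    [-0.86  0.44  1.76  0.6   1.23 -0.38] 0.0
    [-1.09  0.61  1.61  0.73  1.53 -0.83] 0.0
    [-1.09  0.81  1.67  0.76  1.34 -1.01] 0.0
1 90 0.0 [0.1  0.06 0.09 0.06 0.12 0.23]
    [0.03 0.65 1.35 0.06 1.64 1.36] 0.0
    [-0.22  0.51  1.55  0.13  1.39  0.76] 0.0
    [-0.52  0.47  1.63  0.3   1.34  0.07] 0.0
    [-0.79  0.56  1.56  0.44  1.52 -0.56] 0.0
    [-0.96  0.72  1.34  0.49  1.85 -1.02] 0.0
    [-0.96  0.89  1.4   0.47  1.65 -1.13] 0.0
1 120 0.0 [0.09 0.06 0.09 0.03 0.11 0.24]
    [0.02 0.67 1.33 0.07 1.69 1.28] 0.0
    [-0.21  0.57  1.48  0.12  1.53  0.6 ] 0.0
    [-0.47  0.56  1.5   0.21  1.56 -0.12] 0.0
    [-0.68  0.66  1.38  0.25  1.77 -0.76] 0.0
    [-0.81  0.81  1.15  0.21  2.07 -1.32] 0.0
    [-0.81  0.96  1.21  0.19  1.86 -1.37] 0.0
```

The required turn stays in range only if I grasp with the last joint half a turn round, using the gripper's symmetry. I'll turn 180° about tool z first.

{"fn": "send_rows", "kwargs": {
  "commands": [
    [87, [0, 0, 0], [0, 0, 0.8]],
    [87, [0, 0, 0], [0, 0, 2.0]],
    [87, [0, 0, 0], [0, 0, 3.2]],
    [87, [0, 0, 0], [0, 0, 4.4]],
    [87, [0, 0, 0], [0, 0, 5.6]],
    [87, [0, 0, 0], [0, 0, 6.8]],
    [87, [0, 0, 0], [0, 0, 8.0]],
    [87, [0, 0, 0], [0, 0, 9.2]],
    [87, [0, 0, 0], [0, 0, 10.4]],
    [87, [0, 0, 0], [0, 0, 11.6]],
    [87, [0, 0, 0], [0, 0, 12.8]],
    [87, [0, 0, 0], [0, 0, 14.0]],
    [87, [0, 0, 0], [0, 0, 15.0]]
  ]
}}

```text
time_s: 4.2
ee_pos: [0.5346, 0.2118, 0.242]
tcp_rot: [0.82, 0.471, -0.281, -0.162]
contact_force: [-2.0, 0.7, 0.7]
opening: 1.002
```

Run:
```python
from h import *
from bench import env
st=env.state();log(st);print(st["time_s"],st["joint_pos"].round(3),st["ee_pos"])
R=Rt(0,218)@np.diag([-1,-1,1])
for g in([.535,.211,.085],[.535,.211,.027]):print(cmd(st["ee_pos"],st["tcp_rot"],np.array(g)+R[:,2]*.019,R))
```

```text
4.2 [0.137 0.751 1.109 0.09  1.937 0.669] [0.53460273 0.21183434 0.2420485 ]
(array([0.799, 1.398, 2.38 ]), array([ 0.008, -0.019,  7.466]))
(array([1.098, 1.91 , 3.143]), array([ 0.008, -0.019,  7.466]))
```

{"fn": "send_rows", "kwargs": {
  "commands": [
    [87, [0.1, 0.15, 0.3], [0, 0, 1.0]],
    [87, [0.2, 0.35, 0.6], [0, 0, 2.2]],
    [87, [0.35, 0.6, 1.0], [0, 0, 3.4]],
    [87, [0.5, 0.85, 1.4], [0, 0, 4.6]],
    [87, [0.65, 1.1, 1.8], [0, 0, 5.8]],
    [87, [0.75, 1.3, 2.2], [0, 0, 6.8]],
    [87, [0.8, 1.4, 2.38], [0, 0, 7.47]],
    [87, [0.8, 1.4, 2.38], [0, 0, 7.47]],
    [87, [0.8, 1.4, 2.38], [0, 0, 7.47]]
  ]
}}

```text
time_s: 5.32
ee_pos: [0.524, 0.2114, 0.0698]
tcp_rot: [0.946, 0.003, -0.324, -0.001]
contact_force: [0.5, -0.8, -0.2]
opening: 1.002
```

Run:
```python
from h import *
from bench import env
st=env.state();log(st);print(st["time_s"],st["joint_pos"].round(3),st["ee_pos"])
R=Rt(0,218)@np.diag([-1,-1,1])
for g in([.535,.211,.027],):print(cmd(st["ee_pos"],st["tcp_rot"],np.array(g)+R[:,2]*.019,R))
a=env.capture("top");b=env.capture("scene")
k=lambda c,x,y,w,h,f:cv2.resize(c["frame"][y:y+h,x:x+w,::-1],None,fx=f,fy=f,interpolation=cv2.INTER_CUBIC)
cv2.imwrite("pics/c2.png",np.hstack([k(b,300,60,130,140,3),k(a,120,120,130,140,3)]))
```

```text
5.325 [0.139 0.933 1.23  0.086 1.635 1.68 ] [0.52398699 0.2114341  0.06983602]
(array([0.582, 0.011, 0.768]), array([-0.004, -0.018,  0.039]))
```

View pics/c2.png

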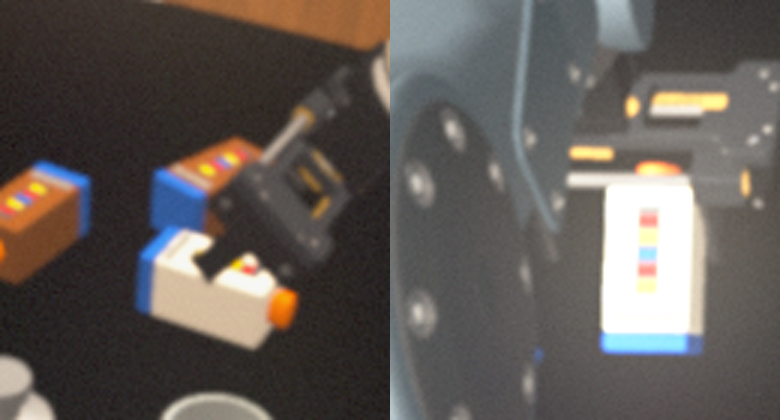

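The pictures show the open fingers straddling the white dispenser, just above its top, near its upper half; the near tip is at (210,265) in the left crop. I descend and close.

{"fn": "send_rows", "kwargs": {
  "commands": [
    [87, [0.15, 0, 0.2], [0, 0, 0]],
    [87, [0.3, 0, 0.4], [0, 0, 0]],
    [87, [0.45, 0, 0.6], [0, 0, 0]],
    [87, [0.58, 0.01, 0.76], [0, 0, 0.04]],
    [87, [0.58, 0.01, 0.76], [0, 0, 0.04]],
    [30, [0.58, 0.01, 0.76], [0, 0, 0.04]],
    [30, [0.58, 0.01, 0.76], [0, 0, 0.04]],
    [30, [0.58, 0.01, 0.76], [0, 0, 0.04]],
    [30, [0.58, 0.01, 0.76], [0, 0, 0.04]],
    [30, [0.58, 0.01, 0.76], [0, 0, 0.04]]
  ],
  "force": 40
}}

```text
time_s: 6.68
ee_pos: [0.5229, 0.2105, 0.0114]
tcp_rot: [0.946, -0.001, -0.325, 0.0]
contact_force: [0.5, -0.3, 1.7]
opening: 0.575
```

Run:
```python
from h import *
from bench import env
st=env.state();log(st);print(st["time_s"],st["joint_pos"].round(3),st["ee_pos"],st["opening"]*87,st["contact_force"],st["ft_torque"])
```

```text
6.675 [0.138 1.012 1.234 0.085 1.554 1.68 ] [0.52290622 0.21053473 0.01139402] 49.98470196928365 [ 0.49545685 -0.29925838  1.74768811] [-0.16967259 -0.19506913  0.00134947]
```

Gripped at 50.0 mm, which matches the dispenser's width. Lifting.

{"fn": "send_rows", "kwargs": {
  "commands": [
    [30, [-0.2, 0, -0.26], [0, 0, 0]],
    [30, [-0.6, 0, -0.8], [0, 0, 0]],
    [30, [-1.1, 0, -1.4], [0, 0, 0]],
    [30, [-1.6, 0, -2.05], [0, 0, 0]],
    [30, [-2.05, 0, -2.63], [0, 0, 0]],
    [30, [-2.05, 0, -2.63], [0, 0, 0]]
  ]
}}

```text
time_s: 7.42
ee_pos: [0.5251, 0.2113, 0.2158]
tcp_rot: [0.947, -0.001, -0.321, -0.001]
contact_force: [1.2, -0.0, -1.7]
opening: 0.574
```

Run:
```python
from path import *
from bench import env
st=env.state();log(st);print(st["time_s"],st["joint_pos"].round(3),st["ee_pos"],st["opening"]*87,st["contact_force"])
c=env.capture("scene");cv2.imwrite("pics/s3.png",c["frame"][:,:,::-1])
F=np.diag([-1,-1,1]);A=Ro.from_quat(st["tcp_rot"]).as_matrix();B=Rt(90,128)@F
g0=st["ee_pos"]-A[:,2]*.019;g1=np.array([.482,-.272,.24])
o=track(st["joint_pos"],[(g0,A),(g1,B)],[16]);print(max(e for _,e in o))
S=Slerp([0,1],Ro.from_matrix([A,B]))
for u in (np.arange(1,17)/16):
    x=(1-u)*g0+u*g1+S(u).apply([0,0,.019]);d,w=cmd(st["ee_pos"],st["tcp_rot"],x,S(u).as_matrix());print(d.round(2),w.round(2))
```

```text
7.425 [0.138 0.759 1.164 0.089 1.866 1.707] [0.52513398 0.21132831 0.21582523] 49.92355818399627 [ 1.22825372 -0.02366003 -1.73032803]
5.035666328367939e-12
[-0.03  0.5   0.02] [ 0.1   0.54 -0.76]
[-0.06  0.99  0.05] [ 0.19  1.08 -1.52]
[-0.08  1.49  0.07] [ 0.29  1.61 -2.28]
[-0.12  1.98  0.09] [ 0.39  2.15 -3.04]
[-0.15  2.47  0.11] [ 0.48  2.69 -3.8 ]
[-0.18  2.96  0.13] [ 0.58  3.22 -4.56]
[-0.22  3.44  0.14] [ 0.68  3.76 -5.31]
[-0.26  3.93  0.16] [ 0.77  4.3  -6.07]
[-0.3   4.41  0.17] [ 0.87  4.84 -6.83]
[-0.35  4.89  0.18] [ 0.97  5.37 -7.59]
[-0.4   5.38  0.2 ] [ 1.06  5.91 -8.35]
[-0.45  5.86  0.21] [ 1.16  6.45 -9.11]
[-0.51  6.35  0.22] [ 1.26  6.99 -9.87]
[-0.57  6.83  0.23] [  1.35   7.52 -10.63]
[-0.63  7.32  0.25] [  1.45   8.06 -11.39]
[-0.69  7.81  0.26] [  1.55   8.6  -12.15]
```

View pics/s3.png

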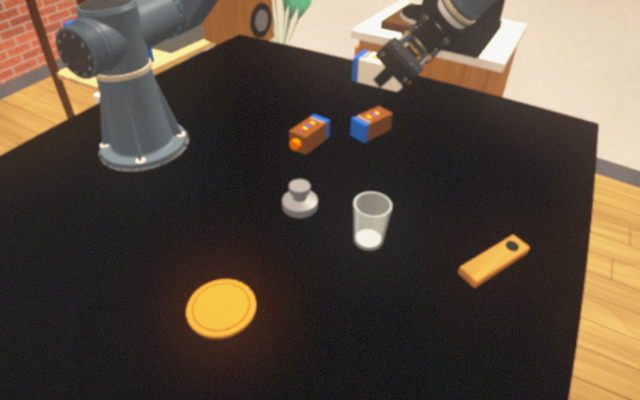

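The picture shows the dispenser held level in the gripper at about (375,68), with everything else undisturbed. Now the carry with the combined turn.

{"fn": "send_rows", "kwargs": {
  "commands": [
    [30, [-0.01, 0.25, 0.01], [0.05, 0.27, -0.38]],
    [30, [-0.05, 0.75, 0.04], [0.15, 0.8, -1.14]],
    [30, [-0.08, 1.25, 0.06], [0.24, 1.35, -1.9]],
    [30, [-0.12, 1.98, 0.09], [0.39, 2.15, -3.04]],
    [30, [-0.15, 2.47, 0.11], [0.48, 2.69, -3.8]],
    [30, [-0.18, 2.96, 0.13], [0.58, 3.22, -4.56]],
    [30, [-0.22, 3.44, 0.14], [0.68, 3.76, -5.31]],
    [30, [-0.26, 3.93, 0.16], [0.77, 4.3, -6.07]],
    [30, [-0.3, 4.41, 0.17], [0.87, 4.84, -6.83]],
    [30, [-0.35, 4.89, 0.18], [0.97, 5.37, -7.59]],
    [30, [-0.4, 5.38, 0.2], [1.06, 5.91, -8.35]],
    [30, [-0.45, 5.86, 0.21], [1.16, 6.45, -9.11]],
    [30, [-0.51, 6.35, 0.22], [1.26, 6.99, -9.87]],
    [30, [-0.57, 6.83, 0.23], [1.35, 7.52, -10.63]],
    [30, [-0.63, 7.32, 0.25], [1.45, 8.06, -11.39]],
    [30, [-0.67, 7.65, 0.26], [1.52, 8.4, -11.9]],
    [30, [-0.69, 7.81, 0.26], [1.55, 8.6, -12.15]],
    [30, [-0.69, 7.81, 0.26], [1.55, 8.6, -12.15]],
    [30, [-0.69, 7.81, 0.26], [1.55, 8.6, -12.15]]
  ]
}}

```text
time_s: 9.85
ee_pos: [0.4797, -0.2567, 0.2242]
tcp_rot: [0.637, 0.634, 0.306, -0.314]
contact_force: [-0.0, 0.5, -2.8]
opening: 0.573
```

Run:
```python
from path import *
from bench import env
st=env.state();log(st);print(st["time_s"],st["joint_pos"].round(3),st["ee_pos"],st["opening"]*87,st["contact_force"])
print(Ro.from_quat(st["tcp_rot"]).as_matrix().round(3))
for n in("scene","top"):
    c=env.capture(n);cv2.imwrite(f"pics/{n}4.png",c["frame"][:,:,::-1]);pickle.dump(c,open(n+"4.pkl","wb"))
```

```text
9.85 [-0.962  0.748  1.341  0.479  1.834 -1.024] [ 0.47965282 -0.25666317  0.22420121] 49.89227625089577 [-0.00428559  0.54109107 -2.78526757]
[[ 0.009  1.    -0.007]
 [ 0.615  0.     0.788]
 [ 0.788 -0.012 -0.615]]
```

View pics/scene4.png

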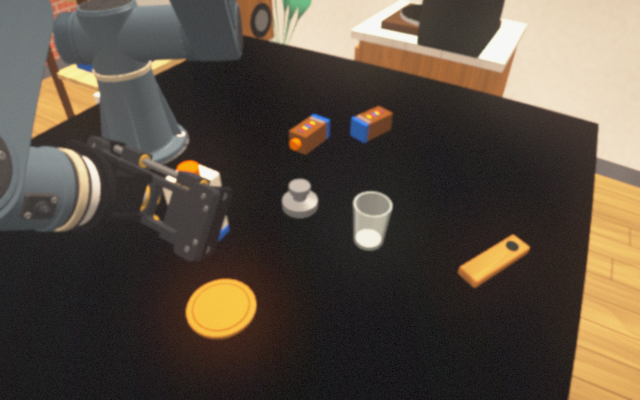

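View pics/top4.png

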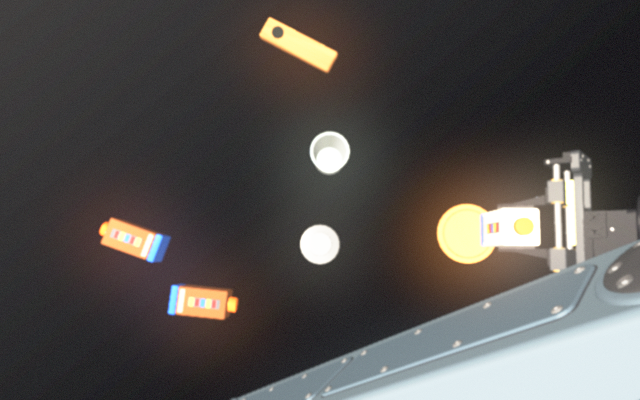

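The dispenser is now upright, button up: at (195,190) in the scene view, with the button at (523,227) in the top view. I'll overlay the predicted box to check tilt and position in the hand.

```bash
cat > ov.py <<'E'
from path import *
def box(x,R,a=.0677,zoff=0.):
    "world corners of dispenser held by tool pose x,R; object axis in tool frame fixed by th=38"
    z=R[:,2];y=R[:,1];g=x-z*.019
    # object axis: in tool xz plane; initially obj x = world +x, tool x=(.788,0,-.616), z=(-.616,0,-.788)
    ax=.788*R[:,0]-.616*z; n=np.cross(ax,y)
    b=g-ax*a
    P=[b+ax*l+y*s*.025+n*t*.025 for l in(0,.012,.1) for s,t in((1,1),(1,-1),(-1,-1),(-1,1))]
    return np.array(P),b,ax
def draw(c,P,roi,k,name,extra=()):
    x,y,w,h=roi;im=cv2.resize(c["frame"][y:y+h,x:x+w,::-1],None,fx=k,fy=k,interpolation=cv2.INTER_CUBIC)
    q=((proj(c,P)-[x,y]+.5)*k-.5).round().astype(int)
    for o in(0,4,8):cv2.polylines(im,[q[o:o+4]],True,(0,255,0),1)
    for i in range(4):cv2.line(im,tuple(map(int,q[i])),tuple(map(int,q[i+8])),(0,255,0),1)
    return im
E
python3 - <<'E'
from ov import *
from bench import env
st=env.state();P,b,ax=box(st["ee_pos"],Ro.from_quat(st["tcp_rot"]).as_matrix());print(b,ax)
s=pickle.load(open("scene4.pkl","rb"));t=pickle.load(open("top4.pkl","rb"))
cv2.imwrite("pics/ov4.png",np.hstack([draw(s,P,(150,140,95,120),4,""),draw(t,P,(460,180,95,120),4,"")]))
E
```

```text
[ 0.47930289 -0.27160774  0.16880715] [1.06433510e-02 4.42459563e-04 1.00014325e+00]
```

View pics/ov4.png

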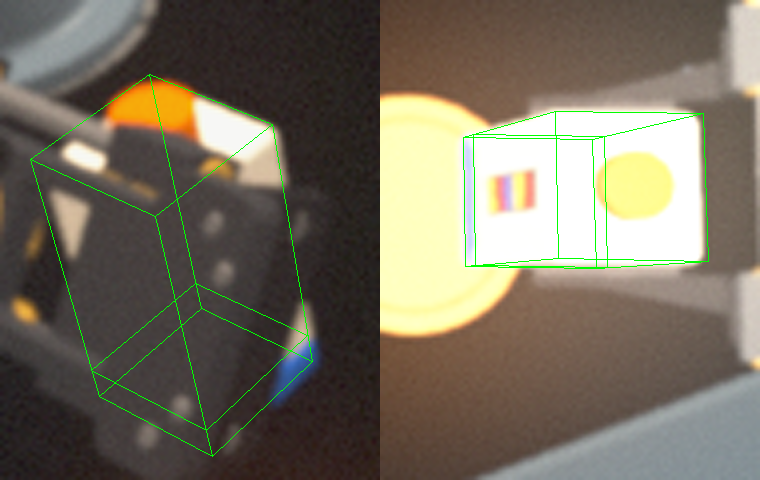

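The overlay matches in both views, so it hasn't slipped and is vertical within about 0.6°. The predicted base centre is (0.479, -0.272, 0.169). Now I lower it.

Run:
```python
from ov import *
from bench import env
st=env.state();R=Rt(90,128)@np.diag([-1,-1,1])
for bz in(.014,.009):
    x=np.array([.482,-.2725,bz])+np.array([0,0,.0677])+R[:,2]*.019
    print(x,cmd(st["ee_pos"],st["tcp_rot"],x,R),ik(p,x,Ro.from_matrix(R),st["joint_pos"]))
```

```text
[ 0.482      -0.2575278   0.07000243] (array([-2.041,  0.063,  1.578]), array([-0.052,  0.005, -0.056])) (array([-0.96275715,  0.95880792,  1.37868919,  0.46732041,  1.60949275,
       -1.14644353]), np.float64(2.0816681711721685e-15))
[ 0.482      -0.2575278   0.06500243] (array([-2.107,  0.064,  1.629]), array([-0.052,  0.005, -0.056])) (array([-0.96275715,  0.9662292 ,  1.37830202,  0.4672077 ,  1.60321266,
       -1.14961401]), np.float64(1.8041124150158794e-15))
```

{"fn": "send_rows", "kwargs": {
  "commands": [
    [30, [-0.2, 0.01, 0.15], [-0.01, 0, 0]],
    [30, [-0.6, 0.02, 0.46], [-0.02, 0, -0.02]],
    [30, [-1.0, 0.03, 0.77], [-0.03, 0, -0.03]],
    [30, [-1.4, 0.05, 1.08], [-0.04, 0, -0.05]],
    [30, [-1.75, 0.06, 1.35], [-0.05, 0, -0.06]],
    [30, [-1.95, 0.06, 1.5], [-0.05, 0, -0.06]],
    [30, [-2.04, 0.06, 1.58], [-0.05, 0, -0.06]],
    [30, [-2.04, 0.06, 1.58], [-0.05, 0, -0.06]],
    [30, [-2.04, 0.06, 1.58], [-0.05, 0, -0.06]]
  ]
}}

```text
time_s: 11.08
ee_pos: [0.4824, -0.2589, 0.0707]
tcp_rot: [0.636, 0.636, 0.31, -0.309]
contact_force: [-0.3, 0.3, -2.1]
opening: 0.57
```

Run:
```python
from ov import *
from bench import env
st=env.state();log(st);P,b,ax=box(st["ee_pos"],Ro.from_quat(st["tcp_rot"]).as_matrix());print(st["time_s"],b,ax,st["contact_force"],st["ee_pos"])
s=env.capture("scene");t=env.capture("top")
cv2.imwrite("pics/ov5.png",np.hstack([draw(s,P,(165,210,95,130),4,""),draw(t,P,(420,180,95,130),4,"")]))
```

```text
11.075 [ 0.48255323 -0.27395824  0.01471666] [-0.00216028  0.00210377  1.00019543] [-0.34009296  0.29616852 -2.05399642] [ 0.48243334 -0.25887146  0.0706968 ]
```

View pics/ov5.png

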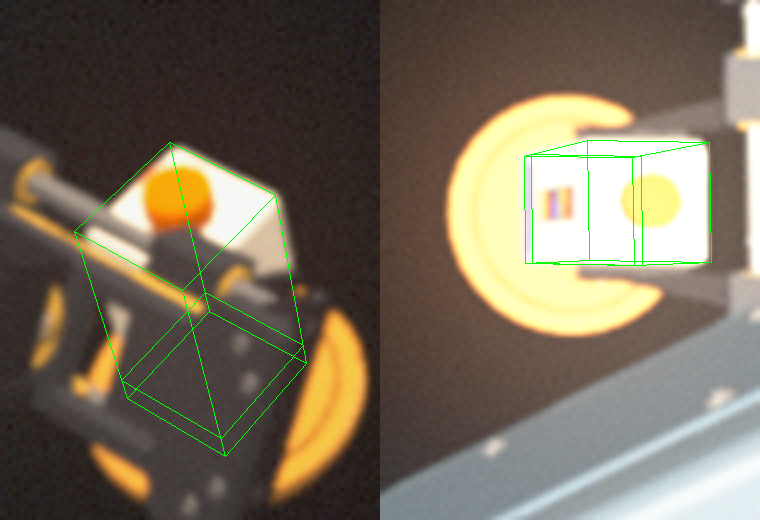

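The dispenser hangs upright over the coaster. Its base centre is about 3 mm from the coaster centre in the top view, with a predicted base height of 14.7 mm. I lower the last 6 mm while watching the force.

{"fn": "send_rows", "kwargs": {
  "commands": [
    [30, [-0.03, 0, 0.03], [0, 0, 0]],
    [30, [-0.05, 0, 0.055], [0, 0, 0]],
    [30, [-0.07, 0, 0.075], [0, 0, 0]],
    [30, [-0.07, 0, 0.075], [0, 0, 0]],
    [30, [-0.07, 0, 0.075], [0, 0, 0]]
  ]
}}

```text
time_s: 11.8
ee_pos: [0.4822, -0.2581, 0.0662]
tcp_rot: [0.635, 0.636, 0.311, -0.309]
contact_force: [-0.3, -2.6, 8.2]
opening: 0.572
```

Run:
```python
from ov import *
from bench import env
st=env.state();P,b,ax=box(st["ee_pos"],Ro.from_quat(st["tcp_rot"]).as_matrix());print(st["time_s"],b,ax,st["contact_force"],st["ft_torque"],st["ee_pos"])
```

```text
11.8 [ 0.48232685 -0.2730535   0.01019927] [-2.12228640e-03 -5.97783661e-04  1.00019755e+00] [-0.30981898 -2.61655884  8.23149982] [0.05338268 0.43512919 0.16386635] [ 0.4822097  -0.25811797  0.06621997]
```

Contact: the vertical force rose from -2 to +8 N, so the base is on the coaster. I open the jaws and back away along the tool axis.

{"fn": "send_rows", "kwargs": {
  "commands": [
    [56, [0, 0, 0], [0, 0, 0]],
    [62, [0, 0, 0], [0, 0, 0]],
    [74, [0, 0, 0], [0, 0, 0]],
    [87, [0, 0, 0], [0, 0, 0]],
    [87, [0, 0, 0], [0, 0, 0]],
    [87, [0, 0, 0], [0, 0, 0]]
  ]
}}

```text
time_s: 12.55
ee_pos: [0.4821, -0.2575, 0.0638]
tcp_rot: [0.636, 0.636, 0.31, -0.309]
contact_force: [-0.7, -0.1, 0.7]
opening: 0.987
```

{"fn": "send_rows", "kwargs": {
  "commands": [
    [87, [0, 0, -0.1], [0, 0, 0]],
    [87, [0, 0, -0.3], [0, 0, 0]],
    [87, [0, 0, -0.6], [0, 0, 0]],
    [87, [0, 0, -1.0], [0, 0, 0]],
    [87, [0, 0, -1.5], [0, 0, 0]],
    [87, [0, 0, -2.0], [0, 0, 0]],
    [87, [0, 0, -2.3], [0, 0, 0]],
    [87, [0, 0, -2.3], [0, 0, 0]],
    [87, [0, 0, -2.3], [0, 0, 0]]
  ]
}}

```text
time_s: 13.68
ee_pos: [0.4817, -0.366, 0.1489]
tcp_rot: [0.636, 0.636, 0.31, -0.31]
contact_force: [0.8, 0.6, -0.6]
opening: 1.001
```

Run:
```python
from ov import *
from bench import env
st=env.state();print(st["time_s"],st["contact_force"],st["ee_pos"],st["opening"])
c=np.array([.482,-.2725,.008]);P=np.array([c+[sx*.025,sy*.025,l] for l in(0,.012,.1) for sx,sy in((1,1),(1,-1),(-1,-1),(-1,1))])
s=env.capture("scene");t=env.capture("top")
cv2.imwrite("pics/ov6.png",np.hstack([draw(s,P,(165,210,95,130),4,""),draw(t,P,(420,180,95,130),4,"")]))
cv2.imwrite("pics/s6.png",s["frame"][:,:,::-1])
for n,c in(("scene",s),("top",t)):pickle.dump(c,open(n+"6.pkl","wb"))
# did tumbler/clamp move
t0=pickle.load(open("top0.pkl","rb"))["frame"].astype(int)
d=np.abs(t["frame"].astype(int)-t0)[120:280,290:365].max(2);print("diff",d.max(),d.mean())
```

```text
13.675 [ 0.79074166  0.6019957  -0.57574381] [ 0.4816993  -0.36595032  0.14888667] 1.0007091239889985
diff 35 13.429
```

View pics/ov6.png

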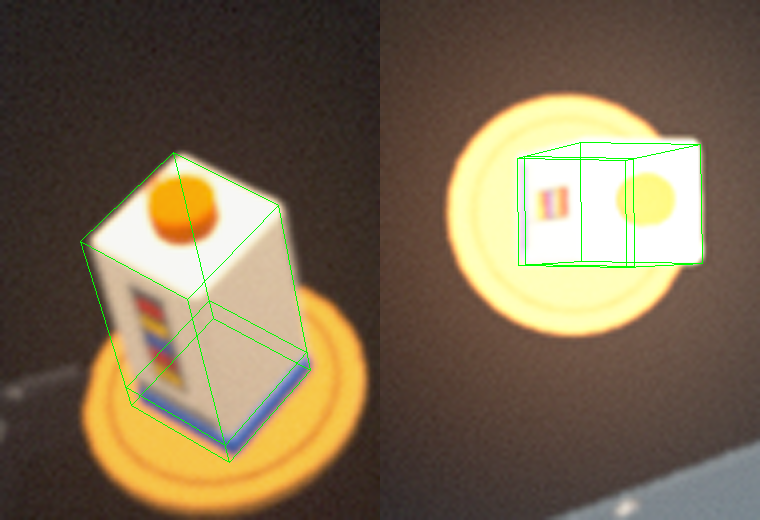

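View pics/s6.png

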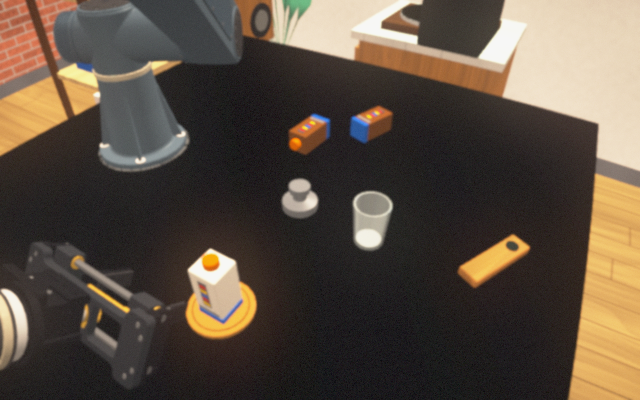

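The pictures show the dispenser upright on its blue base on the coaster, at (216,285) in the scene view, with the gripper clear of it. The base centre is about 3 to 6 mm from the coaster centre in both views, and the tumbler (371,220) and clamp (300,198) have not moved. I hand the job in.

Run:
```python
from bench import env
print(env.close_job())
```

```text
the job is handed in; nothing more can be done
None
```

The white dispenser stands upright on its blue base on the coaster and is released. The job was handed in at about 13.8 s of the 43 s, and no verdict was reported.

- **What I did:** I gripped it across its sides (opening 50.0 mm). I then lifted it, turned it upright on the way over and set it down until the force showed contact. Finally I opened the jaws and backed about 0.14 m away.
- **Last checks:**
  - The upright-box overlay matched in both views to a few pixels.
  - The base centre is about 3–6 mm off the coaster centre, against the 20 mm allowed.
  - The tumbler and clamp are at the same pixels as at the start.
  - The force reading is near zero and the gripper is clear.
- **Small disagreements:**
  - The two views put the coaster centre about 5 mm apart, and its triangulated height came out at 3 mm instead of 8 mm.
  - Contact came about 2 mm higher than predicted.
  - One dispenser corner had a triangulation miss of 5 mm.

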